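# Nip a marver block in the clamp with its concentric knobs

## Robot

A 6-joint arm with a two-finger parallel gripper is mounted at the origin on a cart in front of the work surface, level with it; the furniture and walls round the work are solid. World frame = base frame: x ahead of the robot, y to its left, z up, the work surface at z = 0. Lengths are in m, angles in rad, forces in N, time in s.
With the tool pointing down it reaches from about 0.35 to 0.85 m from the base axis. Payload 8.1 kg.
Tool frame: the origin (TCP) lies midway between the tips of the shut fingers; the grasp point (between the pads) lies 19 mm behind it (robot.grip_point_offset is the distance from the TCP to the grasp point, in m); z points along the fingers, y is the line along which they close (so a half turn about z gives the same grasp; the last joint's range is limited). The gripper opens to 93 mm and grips with 3 to 60 N. Pads are 15 mm wide; open, the fingers measure 128 mm over their backs; the gripper's body (75 mm by 188 mm) begins 65 mm behind the grasp point.
Start: joints at [-1.376, 0.13, 1.488, -0, 1.523, -0.085], TCP at [0.166, -0.577, 0.219] pointing down, gripper open.
Joint ranges: [-2.96, 2.96], [-0.89, 2.26], [0.02, 2.5], [-1.34, 4.48], [0, 2.73], [-2.66, 2.66]. Speed limits (rad/s): [2.39, 2.39, 2.79, 3.14, 3.14, 3.14].

## Interface

Orientations are given as a rotation vector (axis times angle).
In Python, from plant import robot, read_camera, job gives the robot as it stands.
- The arm moves only by the shell command python3 -m inch 'ROWS' [FORCE]. ROWS is JSON, one flat list of numbers, 5 for each row, row after row: the shift along the world's x, y, z in mm, then the turn about the world's z in degrees, then the opening in per cent of the stroke, from 0 (shut) to 100 (fully open). In form: [dx, dy, dz, yaw, hand, dx, dy, dz, yaw, hand, ...]. A call has 1 to 10 rows; each row is the pose to reach, as a shift and turn from the pose commanded when the call began; what a row does not reach only later rows make up. A row lasts 1/12 s, in which the tool goes at most 41.7 mm and 7.16 degrees, less where a joint would pass 70% of its speed; a pose out of reach is approached as far as the arm can. A call with a gripper value outside its range is refused whole. The fingers move at their own pace and stop on an object; FORCE is the grip in N (left out, the last holds). Time passes only in rows, so rows that repeat a pose let the fingers close. It gives the time, the measured TCP pose, the force, the opening and the grip force at its end, in the units of the state.
- robot.read_state(): the state, without advancing time (a new reading comes with each control period).
- read_camera(name): name is "scene" or "top" or "wrist"; returns a dict with "image" (384x512x3 uint8, blue, green, red), "K" (3x3 intrinsics, pixels), "extrinsics" (4x4, takes a point from world to camera coordinates); the wrist camera has in their place "mount" (4x4, takes a point from camera to tool coordinates, whose origin is the TCP and whose axes are the flange's). Camera axes: x right, y down, z forward; pixel columns grow to the right and rows downward; lengths in m; the calibration is good to about 2 mm. A picture is of the moment at which its call begins: read the wrist's pose just before it. There is no depth.
- job.close_job(): hands the job in; it is judged then, once.
The state is a dict: "t": time; "q": joint angles; "dq": joint speeds; "joint_torque": joint torques, N m; "tool_pos": TCP position; "orientation": TCP orientation; "force": force on the tool from outside, world axes, zero at the start; "wrist_torque": the same for the moment, N m; "opening": finger opening in m; "gripper_force": force on a finger pad.
Only numpy, scipy, OpenCV 4.12 (cv2) and the standard library are available. Lean on these libraries where they do the work, as an engineer would, in place of code of your own. Each camera call takes 0.05 s, during which the arm holds its last target. There are 200 camera calls.

## Task

Clamp the graphite marver block: turn the small inner knob clockwise, leaving the big ring below it where it stands, until the sprung jaw pad holds the block against the fixed stop with a light, definite nip and no more (the graphite chips if squeezed hard). Then lock the setting by turning the big outer ring clockwise all the way to its end stop without shifting the inner knob. Work only the two knobs, disturb nothing else, and let go at the end.

Things in the scene. Friction and masses are not known exactly. Their poses are not given: they have to be found in the camera images.
- clamp: Low bench clamp screwed down (place and yaw vary). Origin on the bench top under the vertical axis of both knobs. Bed plate 80 (x) x 200 (y) x 8 mm, y = +40 to -160; gear housing 64 x 66 mm round the axis, top at 36 mm, flange 44 mm wide to 41 mm, neck 32 mm wide to 56 mm, then the ring, then the inner knob. Jaw, block and fixed stop follow along its own -y, all below 34 mm
- ring_center (a point): Centre of the outer ring, on the axis at mid height of the ring. The ring is a fluted aluminium disc of 56 mm diameter and 18 mm height, from 56 to 74 mm above the bench; nothing stands beside it, only the neck and housing below
- ring_mark (a point): Index rib on the ring's top face, 24 mm from the axis; turns with the ring
- outer_ring (a joint): Angle of the outer lock ring, rad, growing clockwise seen from above. Starts between 0 and 0.25; the end stop (locked) is at 1.2. Light: about 0.04 N m of friction. It must not turn before the block is nipped; a touch of the fingertips on its top face may drag it round
- knob_center (a point): Centre of the inner knob, on the axis at mid height of its gripping part. Fluted aluminium cylinder of 24 mm diameter, its side running from 77 to 100 mm above the bench (3 to 26 mm above the ring's top face)
- knob_mark (a point): Index rib on the inner knob's top face, 10 mm from the axis; turns with the knob
- inner_knob (a joint): Angle of the inner knob, rad, 0 at the start, growing clockwise seen from above; 1 rad drives the jaw 9 mm toward the stop. It takes about 0.18 N m to turn freely plus 0.009 N m for every newton on the block, and stays where it is left. First firm contact (block pressed to the stop) comes at a different angle each time, between 0.4 and 1.25
- jaw: Steel jaw 54 x 10 x 33 mm (width, thickness, top height), driven by the inner knob along the clamp's -y. Origin at bench height under its mid thickness. It carries a sprung pad, 44 x 14 mm, face 15.5 mm from the origin; its spring, 5 N/mm without preload, sinks up to 4.5 mm. A light nip is 4 to 14 N on the block: the knob 0.1 to 0.3 rad past first firm contact; aim for the middle
- marver: Black graphite marver block 50 x 50 x 18 mm, loose on the bed plate between pad and stop, with some millimetres of play that vary; origin at the centre of its underside. The jaw first slides it (under 1 N) against the stop. The pad must never press it with more than 18 N
- frit_jar: Bystander: small closed jar, 45 mm diameter, 51 mm high, beside the clamp; origin at the centre of its underside
- maple_dowel: Bystander: wooden dowel standing on end, 29 mm diameter, 100 mm high, beside the clamp; origin at the centre of its underside
- red_bead: Bystander: glass ring bead 23 mm wide, 8 mm high; origin at the centre of its underside
- violet_bead: Bystander: glass ring bead 27 mm wide, 9 mm high; origin at the centre of its underside
- steel_tweezers: Bystander: tweezers 125 mm long, lying; origin at the centre of the underside
- specs: Bystander: glassworker's spectacles 133 x 136 x 41 mm; origin at the centre of the underside
- paddle: Bystander: graphite paddle with wooden handle, 174 mm long; origin at the centre of the underside
Things that resemble listed ones, but are neither listed nor needed, are in the scene too. What is meant by the marver is not green, and is the larger of those in its own colour.

How it is judged:
On the way, in this order (a step that is already met when the one before it is completed fails the run):
1. the block is nipped lightly (4 to 14 N) by the inner knob while the ring still stands where it was (contact force between jaw and marver between 4 and 14 N and distance of ring_mark from where it was at the start of the episode below 0.003 m), for 0.3 s.
2. the ring is turned to its end stop (value of joint outer_ring above 1.12 rad), for 0.2 s.
At the end, for the whole second after the job is handed in: The ring stands at its end stop (beyond 1.12 rad), the pad presses the marver block against the stop with 4 to 14 N, and the block is at rest between pad and stop (its centre within 105 mm of the knob axis) (value of joint outer_ring above 1.12 rad and contact force between jaw and marver between 4 and 14 N and linear speed of marver below 0.01 m/s and horizontal distance between marver and clamp below 0.105 m); the robot touches nothing.
It fails at once if the block squeezed with more than 18 N (contact force between jaw and marver above 18 N).
It fails at once if the ring turned by more than about 0.13 rad before the block is nipped (distance of ring_mark from where it was at the start of the episode above 0.003 m and contact force between jaw and marver below 3 N).
It fails at once if the jaw, the pad or the block pushed with the fingers instead of the knob (contact force between the fingers and jaw above 3 N or contact force between the fingers and marver above 3 N).
It fails at once if a bystander shifted by more than 20 mm (distance of any of frit_jar, maple_dowel, red_bead, violet_bead, steel_tweezers, specs, paddle from where it was at the start of the episode above 0.02 m).
It also fails if it takes over 64 s, if anything falls off the work surface, if the arm or the gripper's body presses on something with over 40 N, if the wrist force passes 120 N, or if a joint passes its speed limit or range.

## Working session

There is one attempt and no reset: what is moved stays moved. The work goes in short steps, Python scripts to look and compute and a shell command to move; the robot and the scene stay as the last step left them, time stands still between calls to the robot, and variables do not carry over. Pictures are saved under pics/ and viewed, at most 10 in all, crops included, and the job is handed in when it is done.

```bash
mkdir -p pics; ls; python3 - <<'E'
from plant import robot, read_camera
import cv2,numpy as np
for n in("scene","top"):
    c=read_camera(n);cv2.imwrite(f"pics/{n}0.png",c["image"]);print(n,c["K"].tolist(),c["extrinsics"].round(4).tolist())
s=robot.read_state();print(s);c=read_camera("wrist");cv2.imwrite("pics/wrist0.png",c["image"]);print(c["K"],c["mount"])
E
```

```text
pics
scene [[469.9578248432177, 0.0, 253.09068378255427], [0.0, 469.9578248432177, 189.3671027847779], [0.0, 0.0, 1.0]] [[-0.6442, -0.7647, -0.0135, 0.3079], [-0.5207, 0.4514, -0.7246, 0.3757], [0.5602, -0.4598, -0.689, 0.7126], [0.0, 0.0, 0.0, 1.0]]
top [[365.753389497023, 0.0, 254.7830979277109], [0.0, 365.753389497023, 190.17939762499424], [0.0, 0.0, 1.0]] [[0.008, -1.0, 0.0043, -0.0348], [-0.9956, -0.0084, -0.0932, 0.554], [0.0933, -0.0035, -0.9956, 0.9045], [0.0, 0.0, 0.0, 1.0]]
{'t': 0.1, 'q': array([-1.37640974e+00,  1.31093510e-01,  1.48918582e+00,  2.29991602e-05,
        1.52301945e+00, -8.54044924e-02]), 'dq': array([ 0.00072125, -0.0007262 , -0.00310877, -0.00071672, -0.00123915,
       -0.00042166]), 'joint_torque': array([ 7.47580634e-04, -5.61341643e+01, -4.93093443e+01,  7.69129512e-02,
        2.91498739e-02, -5.47702189e-05]), 'tool_pos': array([ 0.16561761, -0.57613919,  0.21767918]), 'orientation': array([-3.10921313e+00, -4.37823193e-01,  1.09872378e-04]), 'force': array([-0.37938789,  0.1270197 ,  0.24713996]), 'wrist_torque': array([-0.01807525,  0.03125671, -0.00385063]), 'gripper_force': 0.0, 'opening': 0.09271698887204913}
[[340.96863455   0.         255.13801504]
 [  0.         340.96863455 189.03785627]
 [  0.           0.           1.        ]] [[-2.26956331e-04 -9.67922784e-01 -2.51247753e-01  6.91165335e-02]
 [ 9.99999772e-01 -5.97603451e-05 -6.73092109e-04  9.50072663e-04]
 [ 6.36486535e-04 -2.51247849e-01  9.67922576e-01 -1.66771673e-01]
 [ 0.00000000e+00  0.00000000e+00  0.00000000e+00  1.00000000e+00]]
```

View pics/scene0.png

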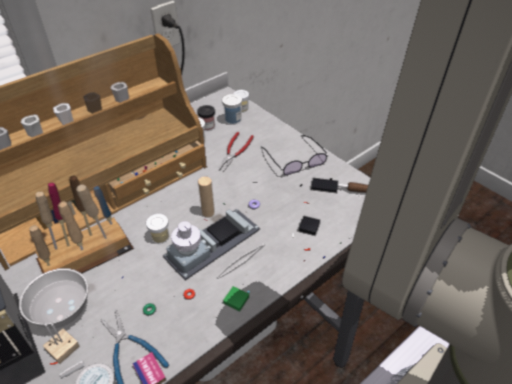

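View pics/top0.png

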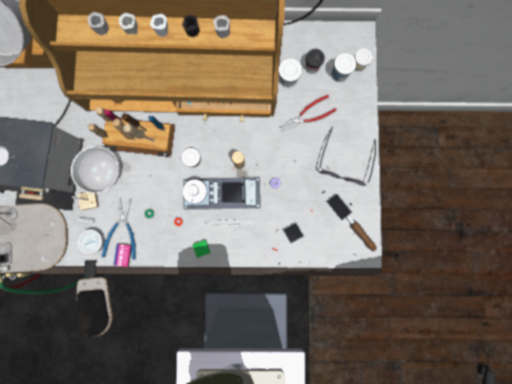

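The scene view shows the knobs at about (185,238), with the block and jaw to the right of them. The top view has the knobs at (194,192) and the clamp's -y pointing right. The jar is at (191,157) and the dowel at (238,158).

```bash
cat > h.py <<'E'
import numpy as np,cv2
from scipy.spatial.transform import Rotation as R
def ray(K,E,uv):
    d=np.linalg.inv(K)@[uv[0],uv[1],1.]; Rm=E[:3,:3]
    o=-Rm.T@E[:3,3]; d=Rm.T@d; return o,d/np.linalg.norm(d)
def plane(K,E,uv,z):
    o,d=ray(K,E,uv); return o+d*(z-o[2])/d[2]
def wristE(c,s):
    T=np.eye(4);T[:3,:3]=R.from_rotvec(s["orientation"]).as_matrix();T[:3,3]=s["tool_pos"]
    return np.linalg.inv(T@c["mount"])
def tri(rays):
    A=np.zeros((3,3));b=np.zeros(3)
    for o,d in rays:
        P=np.eye(3)-np.outer(d,d);A+=P;b+=P@o
    x=np.linalg.solve(A,b);return x,[np.linalg.norm(np.cross(x-o,d)) for o,d in rays]
E
python3 - <<'E'
from plant import robot, read_camera
from h import *
t=read_camera("top");s=read_camera("scene")
for nm,a,b in(("knob top",(194,189),(186,229)),):
    print(nm,tri([ray(t["K"],t["extrinsics"],a),ray(s["K"],s["extrinsics"],b)]),plane(t["K"],t["extrinsics"],a,.1))
for nm,uv,z in(("jar",(191,157),.05),("dowel",(238,158),.1),("marver",(233,192),.03)):print(nm,plane(t["K"],t["extrinsics"],uv,z))
A=cv2.resize(t["image"][140:220,170:270],(800,600*640//600),interpolation=2)[:600]
cv2.imwrite("pics/topc.png",A)
E
echo
```

```text
knob top (array([0.54823338, 0.11192235, 0.08908513]), [np.float64(0.002640550953257026), np.float64(0.0026405509532569384)]) [0.54887061 0.11223614 0.1       ]
jar [0.63385966 0.12977267 0.05      ]
dowel [0.62322289 0.01021247 0.1       ]
marver [0.54875884 0.02484962 0.03      ]
```

```bash
python3 -m inch '[0,0,60,0,60, 40,70,80,0,60, 382,689,80,30,60, 382,689,80,60,60, 382,689,80,60,60, 382,689,80,60,60, 382,689,80,60,60, 382,689,80,60,60, 382,689,80,60,60, 382,689,80,60,60]' 40
```

```text
t: 1.08
tool_pos: [0.3462, -0.2506, 0.2874]
orientation: [2.514, 1.883, 0.0]
force: [0.2, -0.8, -0.2]
opening: 0.0558
gripper_force: 0.0
```

View pics/topc.png

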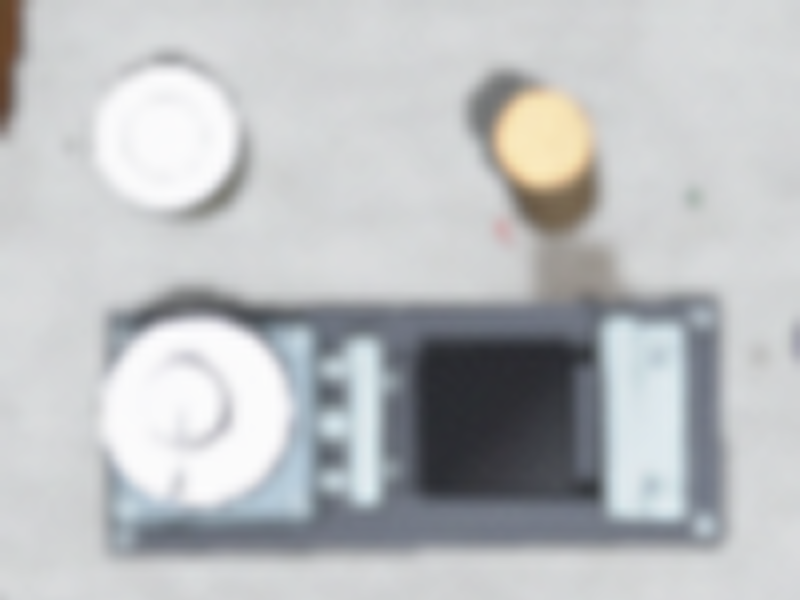

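The crop shows the clamp almost axis-aligned, with the knob near top-view pixel (193.5,190). The block sits between the jaw (crop x≈385) and the stop (≈575–600).

```bash
python3 -m inch '[202,362,13,17,60, 202,362,13,17,60, 202,362,13,17,60, 202,362,13,17,60, 202,362,13,17,60, 202,362,13,17,60, 202,362,13,17,60, 202,362,13,17,60, 202,362,13,17,60, 202,362,13,17,60]'
python3 -m inch '[202,362,13,17,60]' >/dev/null; python3 - <<'E'
from plant import robot, read_camera
from h import *
s=robot.read_state();c=read_camera("wrist");cv2.imwrite("pics/w1.png",c["image"]);np.savez("w1.npz",K=c["K"],E=wristE(c,s))
print(s["tool_pos"],s["orientation"],s["q"],s["t"],s["wrist_torque"])
E
```

```text
t: 1.92
tool_pos: [0.5484, 0.1119, 0.3002]
orientation: [2.214, 2.228, 0.0]
force: [0.7, -0.7, 0.8]
opening: 0.056
gripper_force: 0.0
[0.56858332 0.14794944 0.30152658] [ 2.07404915e+00  2.35933408e+00 -3.00556760e-05] [ 1.67429628e-01  7.71985128e-02  1.39552440e+00 -1.94252921e-04
  1.66873734e+00  3.88892982e-02] 2.0 [-0.05331558 -0.11571098  0.02412972]
```

View pics/w1.png

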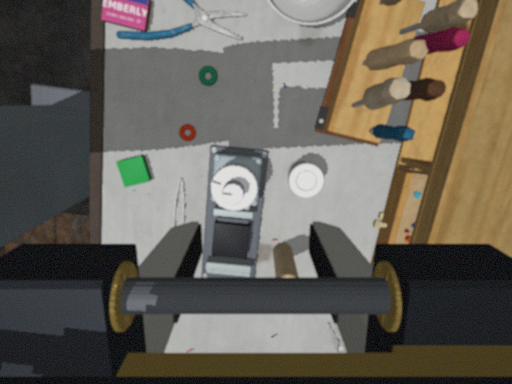

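```bash
python3 -m inch '[-20,-36,-70,-7,60, -20,-36,-70,-7,60, -20,-36,-70,-7,60, -20,-36,-70,-7,60, -20,-36,-70,-7,60]'; python3 - <<'E'
from plant import robot, read_camera
from h import *
s=robot.read_state();c=read_camera("wrist");cv2.imwrite("pics/w2.png",c["image"]);np.savez("w2.npz",K=c["K"],E=wristE(c,s))
print(s["tool_pos"],s["orientation"],s["q"],s["t"],s["wrist_torque"])
E
```

```text
t: 2.47
tool_pos: [0.5489, 0.11, 0.2331]
orientation: [2.211, 2.23, 0.003]
force: [1.6, 0.3, 1.5]
opening: 0.0558
gripper_force: 0.0
[0.54887951 0.1100474  0.23309439] [2.21136275 2.23004445 0.00283027] [1.06044155e-01 1.39613396e-02 1.58400889e+00 3.51927938e-04
 1.54158430e+00 9.76217710e-02] 2.4667 [-0.0183481  -0.12579556  0.00465238]
```

View pics/w2.png

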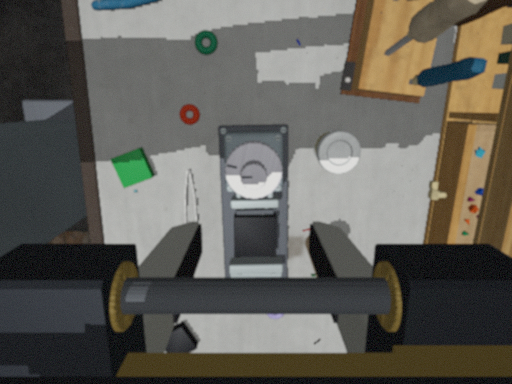

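w1 shows the ring at about (234,187) and the knob at (234,190). In w2 the ring is at about (254,170), the knob at (254,174) and the jar at (339,152). I'll measure those circles in both views.

```bash
python3 - <<'E'
from h import *
V=[]
for n,c0 in(("w1",(234,188)),("w2",(254,171))):
    d=np.load(n+".npz");im=cv2.imread(f"pics/{n}.png");x0,y0=c0[0]-40,c0[1]-40
    up=cv2.resize(im[y0:y0+80,x0:x0+80],None,fx=6,fy=6,interpolation=2)
    g=cv2.cvtColor(up,6);V.append(up)
    hsv=cv2.cvtColor(up,40)
    m=((g>150)&(hsv[...,1]<22)).astype(np.uint8)*255
    m=cv2.morphologyEx(m,cv2.MORPH_OPEN,np.ones((9,9)))
    cs,_=cv2.findContours(m,0,1);cs=[c for c in cs if cv2.contourArea(c)>1500]
    for c in cs:
        if 0<cv2.pointPolygonTest(c,(240,240),True)+200: 
            e=cv2.fitEllipse(c);uv=(e[0][0]/6+x0,e[0][1]/6+y0)
            print(n,uv,np.array(e[1])/6,cv2.contourArea(c)/36,plane(d["K"],d["E"],uv,.074),plane(d["K"],d["E"],uv,.1))
    V.append(cv2.cvtColor(m,8))
cv2.imwrite("pics/crops.png",cv2.resize(np.vstack([np.hstack(V[:2]),np.hstack(V[2:])]),(600,600)))
E
```

```text
w1 (233.87696329752603, 191.46814982096353) [48.15766907 54.31765238] 1990.486111111111 [0.5478119  0.10832656 0.074     ] [0.54861318 0.11540094 0.1       ]
w1 (268.38002014160156, 211.48799641927084) [ 10.93406169 118.43172201] 568.3472222222222 [0.59221807 0.08868891 0.074     ] [0.5900911  0.09705825 0.1       ]
w1 (200.91485404968262, 176.98348999023438) [ 14.8094546  108.55039469] 991.875 [0.5071199  0.12095556 0.074     ] [0.51060451 0.12719715 0.1       ]
w2 (252.44798278808594, 204.23292541503906) [ 7.92117055 68.11445618] 340.40277777777777 [0.54667139 0.07850794 0.074     ] [0.54679595 0.08645735 0.1       ]
w2 (254.58920033772787, 184.0594736735026) [29.58464305 57.70566813] 985.75 [0.54864796 0.09924683 0.074     ] [0.54861483 0.10554173 0.1       ]
w2 (249.1943562825521, 150.7653325398763) [ 5.6234169  12.07112122] 48.708333333333336 [0.54321726 0.13206186 0.074     ] [0.54361738 0.13573882 0.1       ]
```

View pics/crops.png

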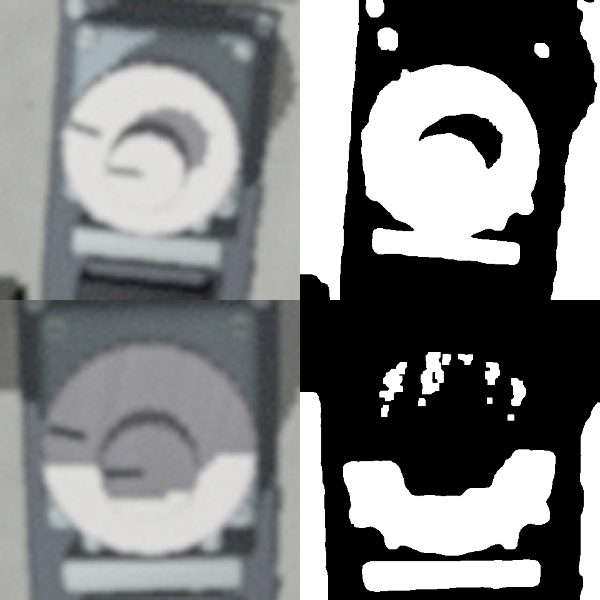

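In the crops (3.75 px per image px) the ring centre is (151,150) in w1 and (150,148) in w2. The knob top is about (146,172) in w1 and about (150,154) in w2. The index ribs point left in both.

```bash
python3 - <<'E'
from h import *
D=[np.load(n+".npz") for n in("w1","w2")]
def px(o,p):return (o[0]+p[0]/3.75-.4,o[1]+p[1]/3.75-.4)
o=[(194,148),(214,131)]
for nm,ps,z in(("ring",[(151,150),(150,148)],.074),("knob",[(146,172),(150,154)],.1),("ringmark out",[(66,122),(47,129)],.075),("ringmark in",[(100,134),(84,136)],.075),("km in",[(142,174),(142,173)],.1),("km out",[(107,168),(104,174)],.1)):
    u=[px(a,b) for a,b in zip(o,ps)]
    print(nm,tri([ray(d["K"],d["E"],q) for d,q in zip(D,u)]),[plane(d["K"],d["E"],q,z)[:2].round(4) for d,q in zip(D,u)])
    
E
```

```text
ring (array([0.5474951 , 0.11417458, 0.07842612]), [np.float64(0.00010106938056014974), np.float64(0.00010106938056041527)]) [array([0.5473, 0.1131]), array([0.5476, 0.1132])]
knob (array([0.54835507, 0.12621152, 0.14669207]), [np.float64(0.0006810189072234354), np.float64(0.000681018907223338)]) [array([0.5474, 0.1129]), array([0.5476, 0.117 ])]
ringmark out (array([0.51986453, 0.11750319, 0.06996762]), [np.float64(0.000746008428156778), np.float64(0.0007460084281567648)]) [array([0.5197, 0.119 ]), array([0.521 , 0.1182])]
ringmark in (array([0.53057021, 0.1163015 , 0.07429558]), [np.float64(8.80939282569901e-05), np.float64(8.809392825689196e-05)]) [array([0.5307, 0.1165]), array([0.5305, 0.1165])]
km in (array([0.54598163, 0.11191471, 0.09877479]), [np.float64(0.00026606876347801757), np.float64(0.0002660687634781053)]) [array([0.5463, 0.1121]), array([0.5458, 0.1123])]
km out (array([0.53601073, 0.11155317, 0.09695979]), [np.float64(0.0005583829575423337), np.float64(0.0005583829575423483)]) [array([0.5357, 0.1126]), array([0.5366, 0.112 ])]
```

```bash
python3 -m inch '[-1,1,-40,0,50, -1,1,-80,0,50, -1,1,-110,0,50, -1,1,-130,0,50, -1,1,-130,0,50, -1,1,-130,0,50, -1,1,-130,0,50, -1,1,-130,0,50]'; python3 - <<'E'
from plant import robot
s=robot.read_state();print(s["tool_pos"],s["q"],s["wrist_torque"])
E
```

```text
t: 3.18
tool_pos: [0.5497, 0.1113, 0.1052]
orientation: [2.209, 2.229, 0.007]
force: [-0.7, -0.1, 0.5]
opening: 0.0464
gripper_force: 0.0
[0.54974013 0.11131269 0.10522139] [1.08333589e-01 1.02420684e-01 1.72990908e+00 5.83477076e-05
 1.30353697e+00 9.96083715e-02] [ 0.00545155 -0.09154363  0.00433   ]
```

```bash
python3 -m inch '[-1,1,0,0,50, -1,1,0,0,50, -1,1,0,0,50, -1,1,0,0,50]'
```

```text
t: 3.52
tool_pos: [0.5463, 0.1119, 0.1021]
orientation: [2.212, 2.231, 0.001]
force: [-0.2, -0.2, -0.5]
opening: 0.0465
gripper_force: 0.0
```

```bash
python3 -m inch '[1,1,-10,0,50, 1,1,-18,0,50, 1,1,-22,0,50, 1,1,-22,0,50, 1,1,-22,0,50, 1,1,-22,0,50, 1,1,-22,0,50]'; python3 - <<'E'
from plant import robot, read_camera
from h import *
s=robot.read_state();c=read_camera("wrist");cv2.imwrite("pics/w3.png",cv2.resize(c["image"][150:350,130:380],None,fx=3,fy=3,interpolation=2));print(s["tool_pos"],s["wrist_torque"],robot.read_state()["tool_pos"])
E
```

```text
t: 4.1
tool_pos: [0.5473, 0.1129, 0.0799]
orientation: [2.212, 2.231, 0.001]
force: [0.3, 0.4, 0.5]
opening: 0.0465
gripper_force: 0.0
[0.54730655 0.11292306 0.07987242] [-0.04324606 -0.12249443 -0.05486499] [0.54738073 0.11291522 0.07998208]
```

View pics/w3.png

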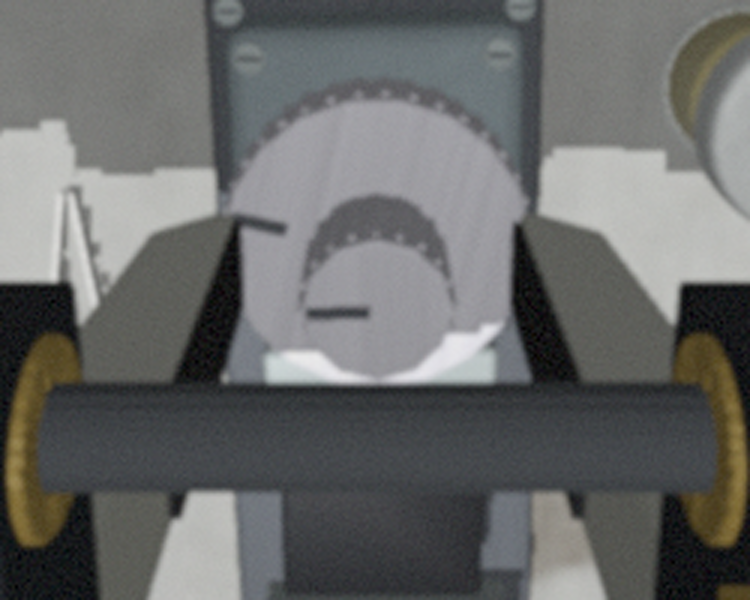

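The knob is centred between the pads (x≈378 against a pad midpoint of ≈376). The knob rib runs from (308,314) to (368,314), the ring rib from (236,218) to (285,230). Closing.

```bash
python3 -m inch '[0,0,0,0,20, 0,0,0,0,15, 0,0,0,0,15, 0,0,0,0,15, 0,0,0,0,15, 0,0,0,0,15, 0,0,0,0,15, 0,0,0,0,15]' 45; cat > m.py <<'E'
from plant import robot, read_camera
from h import *
W=[];
for i in range(8):
    c=read_camera("wrist");s=robot.read_state();W.append(s["wrist_torque"][2])
x=R.from_rotvec(s["orientation"]).as_matrix()[:,0]
print("t",s["t"],"yaw %.2f"%np.degrees(np.arctan2(x[1],x[0])),"Tz mean %.4f sd %.4f"%(np.mean(W),np.std(W)),s["force"].round(1),s["tool_pos"].round(4),s["gripper_force"],s["q"][5])
np.save("last.npy",c["image"])
E
python3 m.py
```

```text
t: 4.82
tool_pos: [0.5473, 0.1129, 0.0797]
orientation: [2.212, 2.231, 0.001]
force: [2.4, 0.2, -0.6]
opening: 0.0231
gripper_force: 45.0
t 5.2167 yaw 90.49 Tz mean 0.0022 sd 0.0291 [ 4.4 -0.5 -0.2] [0.5473 0.1129 0.0797] 44.99978005886078 0.10318248223319446
```

```bash
sed -i 's/W.append.*/W.append([s["wrist_torque"][2],s["joint_torque"][5]])/; s/"Tz mean.*np.std(W))/np.mean(W,0).round(4),np.std(W,0).round(4)/' m.py; python3 -m inch '[0,0,0,-2,15, 0,0,0,-4,15, 0,0,0,-6,15, 0,0,0,-8,15, 0,0,0,-10,15]'; python3 m.py;  python3 -m inch '[0,0,0,-2,15, 0,0,0,-4,15, 0,0,0,-6,15]'; python3 m.py
```

```text
t: 5.63
tool_pos: [0.5473, 0.1129, 0.0797]
orientation: [2.399, 2.028, 0.001]
force: [3.1, -0.4, 0.6]
opening: 0.0233
gripper_force: 45.0
t 6.0333 yaw 80.52 [0.0234 0.126 ] [0.0269 0.36  ] [ 3.5  0.2 -0.5] [0.5473 0.1129 0.0797] 44.999974966049194 0.27710864090290677
t: 6.28
tool_pos: [0.5472, 0.1129, 0.0797]
orientation: [2.502, 1.9, 0.0]
force: [2.9, 0.2, -0.3]
opening: 0.0232
gripper_force: 45.0
t 6.6833 yaw 74.53 [0.0544 0.1336] [0.0413 0.3579] [4.1 0.2 1.3] [0.5472 0.1129 0.0797] 45.00013053417206 0.38179287295489717
```

```bash
python3 -m inch '[0,0,0,0,50, 0,0,0,0,50, 0,0,0,0,50, 0,0,35,0,50, 0,0,55,0,50, -57,-73,55,-74,50, -57,-73,55,-74,50, -57,-73,55,-74,50, -57,-73,50,-74,50, -57,-73,50,-74,50]'; python3 - <<'E'
from plant import robot
print(robot.read_state()["q"])
E
```

```text
t: 7.52
tool_pos: [0.4886, 0.0391, 0.1286]
orientation: [-2.968, -1.029, 0.003]
force: [-0.5, 0.8, -0.6]
opening: 0.0465
gripper_force: 0.0
[-2.47852698e-02 -1.06034298e-01  1.89338901e+00  2.47686865e-05
  1.35617161e+00  8.78588459e-01]
```

```bash
python3 -m inch '[0,0,0,-38,50, 0,0,0,-38,50, 0,0,0,-38,50, 0,0,0,-38,50, 0,0,0,-38,50, 0,0,0,-38,50, 0,0,0,-38,50, 0,0,0,-38,50]'; python3 - <<'E'
from plant import robot, read_camera
from h import *
s=robot.read_state();c=read_camera("wrist");np.savez("w4.npz",K=c["K"],E=wristE(c,s),im=c["image"])
cv2.imwrite("pics/w4.png",cv2.resize(c["image"][60:220,130:390],None,fx=3,fy=3,interpolation=2))
E
```

```text
t: 8.18
tool_pos: [0.4896, 0.0399, 0.1292]
orientation: [-3.141, -0.022, 0.002]
force: [-0.3, -0.1, 0.4]
opening: 0.0464
gripper_force: 0.0
```

View pics/w4.png

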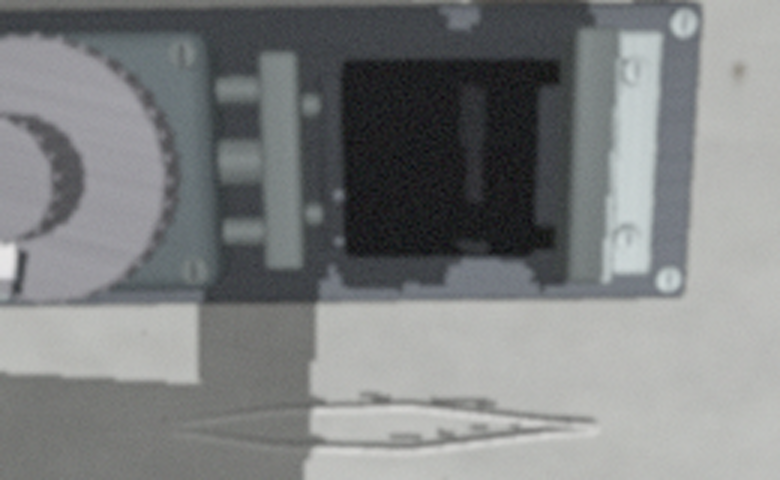

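w4 (3x crop, right is -y) shows the jaw plate at 262–300, the black block from ≈343 to ≈538 and the stop's front edge at ≈570. That leaves roughly 8 mm of play. I'll take a second view over the stop to fix its height.

```bash
python3 -m inch '[0,-45,-20,0,50, 0,-45,-20,0,50, 0,-45,-20,0,50, 0,-45,-20,0,50, 0,-45,-20,0,50, 0,-45,-20,0,50]'; python3 - <<'E'
from plant import robot, read_camera
from h import *
s=robot.read_state();c=read_camera("wrist");E=wristE(c,s);np.savez("w5.npz",K=c["K"],E=E,im=c["image"])
d=np.load("w4.npz")
# row of clamp axis line (y varies, x=.548) & profiles
for n,K,E,im in(("w4",d["K"],d["E"],d["im"]),("w5",c["K"],E,c["image"])):
    P=E@np.array([.5475,.03,.026,1]);uv=K@P[:3];r=int(uv[1]/uv[2])
    g=cv2.cvtColor(im,6)[r-8:r+9].mean(0)
    print(n,"row",r);print([(int(i),int(v)) for i,v in enumerate(g) if 175<i<390 or 0] if n=="w4" else [(int(i),int(v)) for i,v in enumerate(g) if 90<i<330])
cv2.imwrite("pics/w5.png",cv2.resize(c["image"][60:220,90:350],None,fx=3,fy=3,interpolation=2))
E
```

```text
t: 8.73
tool_pos: [0.4905, -0.0044, 0.1102]
orientation: [-3.141, -0.02, -0.001]
force: [-0.2, -0.2, -0.2]
opening: 0.0468
gripper_force: 0.0
w4 row 115
[(176, 154), (177, 154), (178, 155), (179, 155), (180, 155), (181, 155), (182, 151), (183, 139), (184, 122), (185, 106), (186, 97), (187, 90), (188, 89), (189, 96), (190, 105), (191, 111), (192, 113), (193, 113), (194, 111), (195, 108), (196, 104), (197, 101), (198, 96), (199, 92), (200, 82), (201, 74), (202, 81), (203, 95), (204, 106), (205, 109), (206, 108), (207, 108), (208, 109), (209, 108), (210, 108), (211, 108), (212, 108), (213, 108), (214, 108), (215, 105), (216, 103), (217, 104), (218, 114), (219, 122), (220, 126), (221, 128), (222, 128), (223, 128), (224, 129), (225, 131), (226, 132), (227, 130), (228, 121), (229, 106), (230, 84), (231, 70), (232, 66), (233, 65), (234, 67), (235, 65), (236, 62), (237, 60), (238, 63), (239, 67), (240, 69), (241, 70), (242, 68), (243, 63), (244, 48), (245, 33), (246, 25), (247, 27), (248, 30), (249, 28), (250, 28), (251, 29), (252, 29), (253, 27), (254, 29), (255, 28), (256, 28), (257, 27), 
[... 3567 characters left out ...]
, 130), (271, 128), (272, 128), (273, 128), (274, 128), (275, 129), (276, 126), (277, 118), (278, 110), (279, 114), (280, 125), (281, 129), (282, 130), (283, 130), (284, 130), (285, 133), (286, 150), (287, 183), (288, 207), (289, 213), (290, 213), (291, 208), (292, 190), (293, 153), (294, 124), (295, 108), (296, 88), (297, 74), (298, 70), (299, 70), (300, 69), (301, 70), (302, 71), (303, 70), (304, 70), (305, 70), (306, 70), (307, 69), (308, 69), (309, 67), (310, 77), (311, 100), (312, 115), (313, 118), (314, 118), (315, 118), (316, 118), (317, 117), (318, 118), (319, 117), (320, 118), (321, 117), (322, 118), (323, 118), (324, 117), (325, 117), (326, 122), (327, 138), (328, 164), (329, 182)]
```

View pics/w5.png

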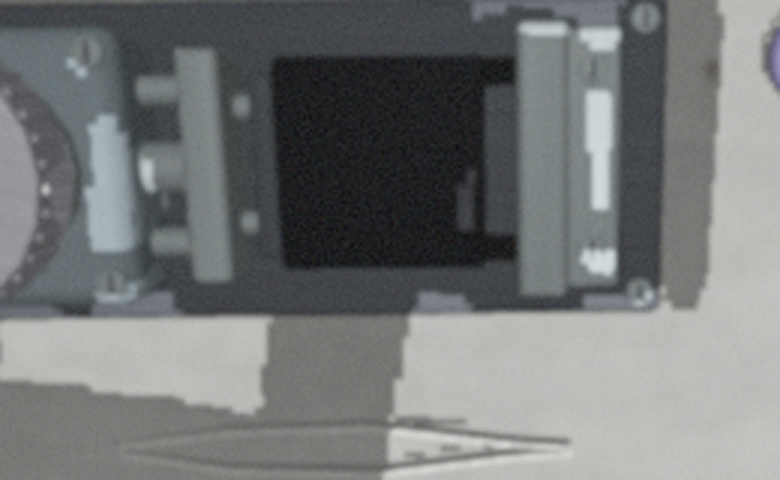

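w5 shows the jaw at 180–220, the block's left edge at ≈278 and right edge at ≈483, and the stop's front edge at ≈520 (3x crop). Converting those edges to world y.

```bash
python3 - <<'E'
from h import *
a,b=np.load("w4.npz"),np.load("w5.npz")
ed={"jawL":(217.5,152,.033),"jawR":(229.3,164.2,.033),"blkL":(244.2,182,.026),"blkR":(308.5,251.3,.026),"stopF":(320.3,262.8,.033),"stopB/top2":(332.8,278,.033)}
for k,(u,v,z) in ed.items():
    p=[ (u,115),(v,117)]
    t,e=tri([ray(a["K"],a["E"],p[0]),ray(b["K"],b["E"],p[1])])
    print(k,[round(float(plane(d["K"],d["E"],q,z)[1])*1e3,1) for d,q in zip((a,b),p)],(t*1e3).round(1),np.round(e,4))
E
```

```text
jawL [68.3, 67.8] [547.7  68.6  30.4] [0.0001 0.0001]
jawR [59.4, 59.3] [547.9  59.5  32.3] [0.0001 0.0001]
blkL [48.4, 48.3] [547.8  48.4  25.3] [0.0001 0.0001]
blkR [-1.4, -1.7] [548.4  -1.7  24.2] [0.0001 0.0001]
stopF [-9.2, -9.8] [548.7  -9.9  29.3] [0.0001 0.0001]
stopB/top2 [-18.6, -20.5] [548.5 -21.3  21.3] [0.0001 0.0001]
```

```bash
python3 - <<'E'
from h import *
a,b=np.load("w4.npz"),np.load("w5.npz")
for n,d,rs,c in(("w4",a,(83,84,138,139),(302,325)),("w5",b,(83,84,141,142),(246,268))):
    g=cv2.cvtColor(d["im"],6)
    for r in rs: print(n,r,c[0],g[r,c[0]:c[1]].tolist())
    for col in ((312,) if n=="w4" else (256,)): print("col",col,[(r,int(v)) for r,v in zip(range(74,152),g[74:152,col-1:col+2].mean(1))])
E
```

```text
w4 83 302 [29, 22, 38, 29, 25, 29, 29, 31, 24, 32, 32, 23, 32, 30, 41, 63, 60, 66, 74, 85, 107, 123, 132]
w4 84 302 [35, 31, 30, 26, 31, 37, 23, 28, 20, 23, 36, 23, 27, 32, 47, 60, 67, 71, 71, 90, 106, 122, 130]
w4 138 302 [29, 27, 30, 32, 22, 30, 24, 25, 23, 35, 24, 37, 39, 56, 63, 68, 68, 79, 106, 118, 122, 129, 124]
w4 139 302 [23, 26, 28, 25, 20, 28, 29, 26, 17, 32, 24, 33, 40, 57, 63, 64, 70, 84, 105, 116, 123, 128, 125]
col 312 [(74, 67), (75, 64), (76, 66), (77, 67), (78, 65), (79, 55), (80, 39), (81, 27), (82, 30), (83, 29), (84, 27), (85, 27), (86, 24), (87, 32), (88, 47), (89, 59), (90, 68), (91, 66), (92, 69), (93, 67), (94, 68), (95, 69), (96, 67), (97, 67), (98, 67), (99, 68), (100, 67), (101, 69), (102, 67), (103, 70), (104, 69), (105, 68), (106, 67), (107, 68), (108, 69), (109, 68), (110, 66), (111, 66), (112, 67), (113, 66), (114, 68), (115, 70), (116, 65), (117, 70), (118, 67), (119, 63), (120, 66), (121, 65), (122, 67), (123, 70), (124, 68), (125, 67), (126, 67), (127, 68), (128, 65), (129, 67), (130, 67), (131, 66), (132, 66), (133, 63), (134, 55), (135, 48), (136,
[... 727 characters left out ...]
87, 35), (88, 51), (89, 66), (90, 71), (91, 69), (92, 72), (93, 72), (94, 71), (95, 74), (96, 67), (97, 70), (98, 71), (99, 72), (100, 73), (101, 71), (102, 73), (103, 70), (104, 74), (105, 72), (106, 71), (107, 71), (108, 71), (109, 71), (110, 72), (111, 70), (112, 70), (113, 72), (114, 71), (115, 71), (116, 71), (117, 71), (118, 69), (119, 72), (120, 69), (121, 69), (122, 68), (123, 66), (124, 72), (125, 70), (126, 74), (127, 69), (128, 68), (129, 70), (130, 68), (131, 70), (132, 69), (133, 70), (134, 69), (135, 71), (136, 70), (137, 59), (138, 47), (139, 33), (140, 27), (141, 27), (142, 24), (143, 27), (144, 29), (145, 32), (146, 47), (147, 61), (148, 67), (149, 70), (150, 69), (151, 66)]
```

```bash
python3 - <<'E'
from h import *
for n,o,ys in(("w1",(194,148),(230,264)),("w2",(214,131),(260,290))):
    d=np.load(n+".npz");g=cv2.cvtColor(cv2.imread(f"pics/{n}.png"),6)
    P=d["E"]@np.array([.5475,.06,.033,1]);u=d["K"]@P[:3];c=int(u[0]/u[2])
    for y in ys: print(n,plane(d["K"],d["E"],(c,o[1]+y/3.75-.4),.033)[1])
    print([(r,int(v)) for r,v in zip(range(195,225),g[195:225,c+8:c+16].mean(1))])
E
python3 -m inch '[0,0,40,0,50, 57,117,45,89,50, 57,117,45,89,50, 57,117,45,89,50, 57,117,45,89,50, 57,117,45,89,50, 57,117,45,89,50, 57,117,45,89,50, 57,117,45,89,50, 57,117,45,89,50]'
```

```text
w1 0.07263404371046545
w1 0.05989265010774161
[(195, 215), (196, 216), (197, 217), (198, 220), (199, 220), (200, 220), (201, 220), (202, 221), (203, 221), (204, 222), (205, 223), (206, 221), (207, 214), (208, 196), (209, 159), (210, 121), (211, 139), (212, 177), (213, 192), (214, 194), (215, 191), (216, 186), (217, 169), (218, 128), (219, 95), (220, 99), (221, 106), (222, 94), (223, 67), (224, 36)]
w2 0.07100950399241569
w2 0.06161968300901739
[(195, 198), (196, 170), (197, 128), (198, 93), (199, 111), (200, 153), (201, 181), (202, 192), (203, 191), (204, 188), (205, 187), (206, 181), (207, 160), (208, 114), (209, 79), (210, 92), (211, 105), (212, 105), (213, 95), (214, 72), (215, 40), (216, 26), (217, 40), (218, 51), (219, 54), (220, 55), (221, 53), (222, 56), (223, 53), (224, 53)]
t: 9.62
tool_pos: [0.5471, 0.1128, 0.1549]
orientation: [2.641, 1.701, 0.001]
force: [-0.4, -0.3, 0.8]
opening: 0.0465
gripper_force: 0.0
```

```bash
python3 -m inch '[0,0,0,8,50, 0,0,0,16,50, 0,0,0,24,50, 0,0,-30,24,50, 0,0,-50,24,50, 0,0,-65,24,50, 0,0,-72,24,50, 0,0,-75,24,50, 0,0,-75,24,50, 0,0,-75,24,50]';python3 -m inch '[0,0,0,0,20, 0,0,0,0,15, 0,0,0,0,15, 0,0,0,0,15, 0,0,0,0,15, 0,0,0,0,15, 0,0,0,0,15]' 50
```

```text
t: 10.45
tool_pos: [0.5478, 0.1122, 0.0807]
orientation: [2.237, 2.204, 0.002]
force: [0.4, -0.3, 1.2]
opening: 0.0467
gripper_force: 0.0
t: 11.03
tool_pos: [0.5474, 0.1119, 0.0801]
orientation: [2.238, 2.204, 0.001]
force: [-2.0, 0.5, 6.0]
opening: 0.0232
gripper_force: 50.0
```

```bash
r(){ python3 -c 'from plant import robot;s=robot.read_state();print(s["wrist_torque"].round(3))'; }; python3 -m inch '[0,0,0,-2,15, 0,0,0,-5,15, 0,0,0,-8,15, 0,0,0,-11,15, 0,0,0,-14,15, 0,0,0,-17,15, 0,0,0,-20,15, 0,0,0,-23,15]'; r;  python3 -m inch '[0,0,0,-3,15, 0,0,0,-6,15, 0,0,0,-9,15, 0,0,0,-12,15, 0,0,0,-15,15, 0,0,0,-18,15, 0,0,0,-20,15, 0,0,0,-22,15]'; r; python3 m.py
```

```text
t: 11.7
tool_pos: [0.5469, 0.112, 0.0801]
orientation: [-2.634, -1.711, 0.0]
force: [-4.3, 0.7, 8.2]
opening: 0.0234
gripper_force: 50.0
[-0.007  0.749  0.194]
t: 12.37
tool_pos: [0.5465, 0.1123, 0.0801]
orientation: [-2.911, -1.178, 0.001]
force: [-6.3, 1.1, 8.7]
opening: 0.0235
gripper_force: 50.0
[0.232 1.007 0.181]
t 12.7667 yaw 44.15 [0.0576 0.1214] [0.0254 0.2983] [-6.8  0.7  9.1] [0.5465 0.1123 0.0801] 50.00306010246277 0.9103824398922082
```

```bash
python3 -m inch '[0,0,0,0,50, 0,0,0,0,50, 0,0,0,0,50, 0,0,35,0,50, 0,0,50,-7,50, -56,-92,50,-44,50, -56,-92,40,-44,50, -56,-92,40,-44,50, -56,-92,40,-44,50, -56,-92,40,-44,50]'; python3 -m inch '[0,0,0,-7,50, 0,0,0,-7,50, 0,0,0,-7,50, 0,0,0,-7,50, 0,0,0,-7,50]'; cat > look.py <<'E'
from plant import robot, read_camera
from h import *
s=robot.read_state();c=read_camera("wrist");E=wristE(c,s);K=c["K"];np.savez("wl.npz",K=K,E=E,im=c["image"])
print(s["tool_pos"],s["orientation"],s["t"])
P=E@np.array([.5475,.03,.026,1]);uv=K@P[:3];r=int(uv[1]/uv[2])
g=cv2.cvtColor(c["image"],6)[r-5:r+6].mean(0)
d=np.gradient(cv2.GaussianBlur(g[None],(0,0),.7)[0])
for i in range(2,510):
    a=abs(d)
    if a[i]>6 and a[i]>=a[i-1] and a[i]>a[i+1]:
        o=.5*(a[i-1]-a[i+1])/(a[i-1]-2*a[i]+a[i+1]);y=[round(float(plane(K,E,(i+o,r),z)[1]*1e3),1) for z in(.033,.029,.025)]
        if -25<y[1]<95: print("%.1f"%(i+o),"%.0f"%d[i],"y33,29,25",y)
E
python3 look.py
```

```text
t: 13.6
tool_pos: [0.4901, 0.0185, 0.119]
orientation: [3.141, 0.023, -0.001]
force: [-0.6, 0.1, -0.2]
opening: 0.0464
gripper_force: 0.0
t: 14.02
tool_pos: [0.4911, 0.02, 0.1195]
orientation: [3.138, -0.15, -0.0]
force: [0.1, 0.3, -0.3]
opening: 0.047
gripper_force: 0.0
[0.49106643 0.02000134 0.11945739] [ 3.13796587e+00 -1.50383919e-01 -2.68114610e-04] 14.0167
161.8 -8 y33,29,25 [81.6, 82.7, 83.8]
165.9 12 y33,29,25 [78.6, 79.6, 80.7]
202.1 -16 y33,29,25 [52.4, 53.0, 53.6]
217.9 -13 y33,29,25 [40.9, 41.3, 41.8]
238.2 -7 y33,29,25 [26.1, 26.4, 26.6]
280.2 9 y33,29,25 [-4.3, -4.6, -4.8]
287.2 18 y33,29,25 [-9.4, -9.8, -10.1]
```

```bash
python3 - <<'E'
from h import *
d=np.load("wl.npz");g=cv2.cvtColor(d["im"],6);g=cv2.blur(g,(1,3))
for r in range(72,160,4): print(r,g[r,198:222:2].tolist(),"|",g[r,266:296].tolist())
E
```

```text
72 [69, 70, 68, 67, 65, 65, 70, 71, 69, 69, 72, 70] | [69, 69, 66, 67, 73, 81, 93, 98, 105, 111, 108, 95, 76, 69, 66, 73, 98, 139, 173, 192, 202, 204, 202, 201, 201, 196, 178, 147, 128, 128]
76 [69, 69, 66, 70, 73, 68, 69, 69, 68, 71, 69, 69] | [64, 64, 63, 62, 61, 63, 56, 58, 58, 60, 55, 58, 53, 54, 58, 62, 83, 124, 164, 189, 200, 204, 204, 197, 179, 151, 132, 129, 129, 127]
80 [67, 70, 68, 69, 67, 69, 68, 68, 66, 70, 70, 68] | [35, 31, 31, 33, 27, 32, 27, 29, 31, 28, 31, 29, 31, 32, 34, 51, 72, 111, 150, 180, 194, 194, 184, 174, 162, 140, 130, 128, 127, 128]
84 [68, 66, 68, 67, 69, 68, 67, 68, 59, 53, 46, 45] | [25, 30, 24, 33, 29, 33, 26, 32, 28, 32, 31, 30, 32, 30, 34, 40, 56, 78, 106, 130, 144, 145, 139, 133, 132, 129, 129, 129, 128, 127]
88 [79, 66, 69, 67, 70, 68, 66, 68, 42, 28, 29, 32] | [33, 34, 28, 32, 30, 27, 30, 29, 32, 29, 34, 29, 26, 33, 27, 35, 48, 67, 87, 107, 122, 131, 132, 134, 132, 132, 129, 129, 127, 127]
92 [92, 67, 67, 67, 67, 66, 67, 70, 46, 29, 26, 30] | [29, 29, 31, 31, 33, 27, 31, 29, 29, 30, 26, 28, 31, 28, 30, 35, 43, 63, 77, 99, 119, 126, 132, 132, 132, 
[... 2308 characters left out ...]
, 64, 62, 69, 66] | [26, 29, 29, 25, 31, 34, 41, 41, 43, 51, 54, 59, 62, 64, 67, 68, 61, 49, 46, 48, 57, 60, 69, 76, 95, 111, 120, 124, 125, 124]
148 [127, 129, 129, 129, 108, 75, 69, 67, 63, 60, 60, 65] | [64, 64, 63, 66, 67, 71, 75, 89, 98, 102, 103, 102, 95, 88, 85, 83, 75, 73, 67, 66, 67, 67, 65, 74, 88, 106, 118, 121, 125, 122]
152 [127, 128, 128, 130, 118, 84, 71, 67, 69, 70, 69, 69] | [67, 66, 68, 66, 65, 66, 67, 65, 67, 66, 66, 68, 67, 66, 65, 64, 69, 67, 65, 65, 65, 66, 66, 65, 77, 89, 100, 105, 106, 103]
156 [122, 124, 124, 122, 116, 86, 66, 66, 64, 67, 67, 68] | [65, 67, 67, 68, 68, 64, 65, 66, 71, 75, 79, 83, 82, 81, 83, 81, 81, 81, 81, 81, 78, 79, 80, 79, 76, 76, 76, 74, 78, 84]
```

```bash
python3 -m inch '[0,0,40,0,50, 56,93,40,50,50, 56,93,40,50,50, 56,93,40,50,50, 56,93,40,50,50, 56,93,40,50,50, 56,93,40,50,50, 56,93,40,50,50, 56,93,40,50,50, 56,93,40,50,50]'; python3 -m inch '[0,0,-20,0,50, 0,0,-40,0,50, 0,0,-60,0,50, 0,0,-74,0,50, 0,0,-79,0,50, 0,0,-79,0,50, 0,0,-79,0,50, 0,0,-79,0,50]'
```

```text
t: 14.9
tool_pos: [0.547, 0.113, 0.1594]
orientation: [-2.911, -1.181, 0.0]
force: [0.6, 0.3, 0.5]
opening: 0.0466
gripper_force: 0.0
t: 15.57
tool_pos: [0.5481, 0.113, 0.082]
orientation: [2.91, 1.183, 0.003]
force: [-0.2, -0.3, -0.1]
opening: 0.0464
gripper_force: 0.0
```

```bash
r(){ python3 -c 'from plant import robot;s=robot.read_state();print(s["t"],s["wrist_torque"].round(3)[2])'; };python3 -m inch '[0,0,0,0,20, 0,0,0,0,15, 0,0,0,0,15, 0,0,0,0,15, 0,0,0,0,15, 0,0,0,0,15, 0,0,0,0,15]' 50
r; python3 -m inch '[0,0,0,-2,15, 0,0,0,-4,15]'|tail -1;r;python3 -m inch '[0,0,0,-2,15]'|tail -1;r;python3 -m inch '[0,0,0,-2,15]'|tail -1;r;python3 -m inch '[0,0,0,-2,15]'|tail -1;r;python3 -m inch '[0,0,0,-2,15]'|tail -1;r;python3 -m inch '[0,0,0,-2,15]'|tail -1;r;python3 -m inch '[0,0,0,-2,15]'|tail -1;r;python3 -m inch '[0,0,0,-2,15]'|tail -1;r;
```

```text
t: 16.15
tool_pos: [0.5472, 0.1131, 0.081]
orientation: [-2.909, -1.185, -0.001]
force: [-1.9, 0.6, 5.1]
opening: 0.0229
gripper_force: 50.0
16.15 -0.06
gripper_force: 50.0
16.3167 0.148
gripper_force: 50.0
16.4 0.205
gripper_force: 50.0
16.4833 0.292
gripper_force: 50.0
16.5667 0.232
gripper_force: 50.0
16.65 0.224
gripper_force: 50.0
16.7333 0.247
gripper_force: 50.0
16.8167 0.243
gripper_force: 50.0
16.9 0.277
```

```bash
r(){ python3 -c 'from plant import robot;s=robot.read_state();print(s["t"],s["wrist_torque"].round(3)[2])'; }; python3 -m inch '[0,0,0,-1,15]'|tail -1;r;python3 -m inch '[0,0,0,-1,15]'|tail -1;r; python3 m.py; python3 -m inch '[0,0,0,0,50, 0,0,0,0,50, 0,0,0,0,50, 0,0,35,0,50, 0,0,50,0,50, -57,-93,50,-22,50, -57,-93,40,-22,50, -57,-93,40,-22,50, -57,-93,40,-22,50, -57,-93,40,-22,50]'; python3 -m inch '[0,0,0,-1,50, 0,0,0,-1,50, 0,0,0,-1,50]'|head -2;python3 look.py; python3 - <<'E'
from h import *
d=np.load("wl.npz");g=cv2.cvtColor(d["im"],6);g=cv2.blur(g,(1,3))
for r in range(80,150,8): print(r,g[r,196:224].tolist(),"|",g[r,276:296].tolist())
E
```

```text
gripper_force: 50.0
16.9833 0.263
gripper_force: 50.0
17.0667 0.265
t 17.4667 yaw 24.35 [0.1595 0.2072] [0.0213 0.1447] [-2.3  2.   4.6] [0.5472 0.1131 0.081 ] 50.00177979469299 1.257761947305555
t: 18.3
tool_pos: [0.4894, 0.0188, 0.1202]
orientation: [3.141, 0.06, -0.001]
force: [0.1, 0.3, 0.1]
opening: 0.0463
gripper_force: 0.0
t: 18.55
tool_pos: [0.4906, 0.0206, 0.1208]
[0.49063648 0.02060871 0.12077227] [-3.14122815e+00 -3.92088170e-02 -6.28848348e-04] 18.55
158.9 8 y33,29,25 [91.6, 92.7, 93.8]
172.3 -7 y33,29,25 [81.8, 82.8, 83.7]
176.0 14 y33,29,25 [79.1, 80.0, 80.9]
205.4 6 y33,29,25 [57.6, 58.2, 58.7]
216.8 -17 y33,29,25 [49.3, 49.7, 50.1]
229.3 -13 y33,29,25 [40.1, 40.4, 40.7]
287.4 7 y33,29,25 [-2.3, -2.7, -3.1]
296.8 22 y33,29,25 [-9.2, -9.7, -10.2]
80 [69, 67, 68, 69, 64, 70, 74, 97, 116, 124, 128, 126, 128, 129, 130, 131, 133, 130, 125, 113, 92, 73, 66, 68, 68, 68, 68, 66] | [41, 45, 43, 44, 44, 43, 42, 41, 41, 45, 40, 40, 40, 41, 40, 40, 38, 46, 40, 46]
88 [125, 126, 123, 125, 125, 120, 116, 110, 115, 124, 126, 129, 127, 130, 131, 133, 133, 134, 128, 116, 98, 77, 67, 66
[... 915 characters left out ...]
, 29, 26, 25, 32, 43, 53, 51, 54, 55, 53, 54, 50, 48]
128 [68, 69, 69, 69, 65, 69, 68, 69, 85, 105, 118, 124, 126, 127, 128, 129, 130, 131, 133, 128, 118, 101, 81, 72, 75, 77, 70, 67] | [27, 32, 28, 27, 29, 28, 31, 31, 27, 31, 31, 40, 54, 55, 53, 54, 52, 44, 39, 53]
136 [118, 118, 118, 116, 118, 118, 118, 117, 110, 110, 115, 125, 126, 129, 131, 128, 131, 130, 132, 129, 119, 107, 86, 77, 84, 84, 77, 68] | [27, 27, 24, 27, 31, 29, 31, 31, 28, 31, 32, 29, 28, 22, 31, 23, 27, 29, 32, 48]
144 [71, 72, 68, 72, 73, 72, 68, 71, 73, 96, 114, 123, 126, 128, 128, 127, 130, 130, 131, 128, 121, 110, 89, 73, 71, 69, 65, 65] | [25, 30, 24, 28, 28, 30, 28, 27, 30, 29, 37, 46, 48, 44, 44, 43, 45, 46, 43, 62]
```

Jaw front to block is now 8.6 mm, against ≈10.6 mm uncompressed. That is about 1.5–2 mm of sink, or 8–10 N, and the torque reading agrees. The nip is set, so next is the ring.

```bash
python3 -m inch '[0,0,45,0,50, 57,92,45,59,77, 57,92,45,59,77, 57,92,45,59,77, 57,92,45,59,77, 57,92,45,59,77, 57,92,45,59,77, 57,92,45,59,77, 57,92,45,59,77, 57,92,45,59,77]'; python3 -m inch '[0,0,0,1,77, 0,0,0,1,77, 0,0,0,1,77]'
```

```text
t: 19.43
tool_pos: [0.5472, 0.1127, 0.1654]
orientation: [-2.709, -1.591, 0.0]
force: [-0.1, 0.1, -0.1]
opening: 0.0719
gripper_force: 0.0
t: 19.68
tool_pos: [0.5471, 0.1123, 0.1655]
orientation: [-2.703, -1.601, 0.0]
force: [-0.1, -0.1, 0.1]
opening: 0.0717
gripper_force: 0.0
```

```bash
python3 -m inch '[0,0,-25,0,77, 0,0,-50,0,77, 0,0,-75,0,77, 0,0,-95,0,77, 0,0,-106,0,77, 0,0,-112,0,77, 0,0,-112,0,77, 0,0,-112,0,77, 0,0,-112,0,77]' 10; python3 -m inch '[0,0,0,0,60, 0,0,0,0,52, 0,0,0,0,50, 0,0,0,0,50, 0,0,0,0,50, 0,0,0,0,50]' 10
```

```text
t: 20.43
tool_pos: [0.5484, 0.112, 0.0553]
orientation: [2.702, 1.601, 0.004]
force: [0.1, -0.8, 0.7]
opening: 0.0719
gripper_force: 0.0
t: 20.93
tool_pos: [0.5469, 0.1124, 0.0543]
orientation: [-2.702, -1.602, -0.0]
force: [-4.4, 2.1, 6.2]
opening: 0.0555
gripper_force: 10.0
```

Gripped (55.5 mm). Turning clockwise.

```bash
r(){ python3 -c 'from plant import robot;s=robot.read_state();print(s["t"],s["wrist_torque"].round(3)[2])'; }; python3 -m inch '[0,0,0,-3,50, 0,0,0,-7,50, 0,0,0,-11,50, 0,0,0,-15,50, 0,0,0,-19,50, 0,0,0,-23,50, 0,0,0,-27,50, 0,0,0,-31,50, 0,0,0,-35,50, 0,0,0,-39,50]'; r; python3 -m inch '[0,0,0,-4,50, 0,0,0,-8,50, 0,0,0,-11,50, 0,0,0,-14,50]';r; python3 -m inch '[0,0,0,-2,50, 0,0,0,-4,50]'|tail -1;r; python3 -m inch '[0,0,0,-2,50, 0,0,0,-4,50]'|tail -1;r;python3 -m inch '[0,0,0,-2,50, 0,0,0,-4,50]'|tail -1;r;python3 -m inch '[0,0,0,-2,50, 0,0,0,-4,50]'|tail -1;r
```

```text
t: 21.77
tool_pos: [0.5465, 0.1129, 0.0543]
orientation: [-3.082, -0.603, 0.001]
force: [-6.6, 3.7, 8.1]
opening: 0.0557
gripper_force: 10.0
21.7667 0.01
t: 22.1
tool_pos: [0.5464, 0.1131, 0.0543]
orientation: [-3.132, -0.224, 0.002]
force: [-6.9, 5.0, 7.9]
opening: 0.0558
gripper_force: 10.0
22.1 0.039
gripper_force: 10.0
22.2667 0.42
gripper_force: 10.0
22.4333 0.407
gripper_force: 10.0
22.6 0.398
gripper_force: 10.0
22.7667 0.372
```

The end stop came at ≈55°, with torque jumping to 0.4 N m and the grip slipping. Now releasing, lifting and checking.

```bash
python3 -m inch '[0,0,0,1,77, 0,0,0,1,77, 0,0,0,1,77, 0,0,0,1,77, 0,0,30,1,77, 0,0,65,1,77, 0,0,105,1,77, -56,-93,105,0,77, -56,-93,66,0,77, -56,-93,66,0,77]'; python3 -m inch '[0,0,0,10,77, 0,0,0,10,77, 0,0,0,10,77, 0,0,0,10,77]'; python3 look.py; python3 - <<'E'
import numpy as np,cv2
cv2.imwrite("pics/fin.png",cv2.resize(np.load("wl.npz")["im"][60:220,100:360],None,fx=3,fy=3,interpolation=2))
E
```

```text
t: 23.6
tool_pos: [0.492, 0.0175, 0.1213]
orientation: [3.134, -0.209, 0.008]
force: [-0.4, -0.1, -0.5]
opening: 0.0717
gripper_force: 0.0
t: 23.93
tool_pos: [0.4913, 0.0186, 0.1198]
orientation: [3.141, 0.06, 0.001]
force: [-0.2, -0.7, 0.6]
opening: 0.0719
gripper_force: 0.0
[0.49128718 0.01863951 0.11982983] [3.14088234e+00 6.00889907e-02 8.78192270e-04] 23.9333
156.7 7 y33,29,25 [91.7, 92.8, 94.0]
170.2 -7 y33,29,25 [81.8, 82.8, 83.8]
174.1 11 y33,29,25 [79.0, 79.9, 80.8]
203.3 6 y33,29,25 [57.7, 58.3, 58.9]
214.9 -17 y33,29,25 [49.3, 49.7, 50.2]
227.3 -12 y33,29,25 [40.3, 40.6, 40.9]
265.1 -6 y33,29,25 [12.8, 12.6, 12.5]
294.8 23 y33,29,25 [-8.9, -9.4, -9.8]
```

View pics/fin.png

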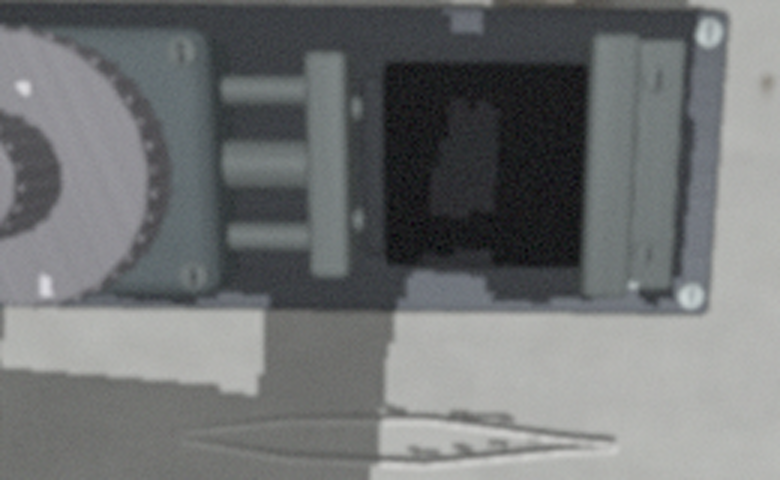

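The final view shows the block tight against the stop (x≈585) and the jaw front unchanged at y = 49.3 mm. The ring's starting rib offset (≈0.2 rad) plus the ≈0.97 rad turn comes to about 1.2. Handing in.

```bash
python3 -c "
from plant import job
print(job.close_job())"
```

```text
the job is handed in; nothing more can be done
None
```

I clamped the block with a light nip, about 8–10 N by jaw position and torque, turned the ring to its end stop, let go and handed the job in; no verdict came back.

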